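# Hang a sample frame on the free hook of a lab carousel

### The arm

A 6-joint arm with a two-finger parallel gripper is mounted at the origin on the work surface. World frame = base frame: x ahead of the robot, y to its left, z up, the work surface at z = 0. Lengths are in mm, angles in rad, forces in N, time in s.
With the tool pointing down it reaches from about 350 to 975 mm from the base axis. Payload 7.1 kg.
Tool frame: the origin (TCP) lies at the very end of the fingers, on their centre line; the grasp point (between the pads) lies ctrl.hold_point_z behind it (ctrl.hold_point_z is the distance from the TCP to the grasp point, in mm); z points along the fingers, y is the line along which they close (so a half turn about z gives the same grasp; the last joint's range is limited). The gripper opens to 88 mm and grips with 3 to 60 N. Pads are 20 mm wide; open, the fingers measure 115 mm over their backs; the gripper's body (75 mm by 178 mm) begins 61 mm behind the grasp point.
Start: joints at [-1.215, 0.423, 1.63, -0, 1.089, -0.019], TCP at [228.82, -581.589, 222.675] pointing down, gripper open.
Joint ranges: [-3, 3], [-0.9, 2.11], [0.09, 2.58], [-1.31, 4.45], [0.11, 2.69], [-2.54, 2.54]. Speed limits (rad/s): [2.39, 2.39, 3.01, 3.14, 3.14, 3.14].

### API

Orientations are given as a rotation vector (axis times angle).
In Python, from workcell import ctrl gives the robot as it stands. The module is installed in compiled form; this text tells all that it offers.
- The arm moves only by the shell command python3 -m creep 'ROWS'. ROWS is JSON, a list of rows, each an object with "translation": the shift along the tool's x, y, z in mm, a list of three; "angular": the turn, a rotation vector about the tool's x, y, z in rad, a list of three; "jaw": the opening, from 0 (shut) to 1 (fully open). A call has exactly 8 rows; each row is the pose to reach, as a shift and turn from the pose commanded when the call began, along the tool's axes at that moment; what a row does not reach only later rows make up. A row lasts 1/8 s, in which the tool goes at most 62.5 mm and 10.7 degrees, less where a joint would pass 70% of its speed; a pose out of reach is approached as far as the arm can. A call with a gripper value outside its range is refused whole. The fingers move at their own pace and stop on an object; the grip force is fixed at half the most. Time passes only in rows, so rows that repeat a pose let the fingers close, or fill a call up. It gives the time, the measured TCP pose, the force, the opening and the grip force at its end, in the units of the state.
- ctrl.get_obs(): the state, without advancing time (a new reading comes with each control period).
- ctrl.get_image(name): name is "scene" or "top"; returns the picture (384x512x3 uint8, red, green, blue); there is no depth.
- ctrl.camera_info(name): a dict with "camera_matrix" (3x3 intrinsics, pixels), "world_from_camera" (4x4, takes a point from camera to world coordinates). Camera axes: x right, y up, looking along -z (the intrinsics and any distortion apply to the point x, -y, -z); pixel columns grow to the right and rows downward; lengths in mm; the calibration is good to about 2 mm. A picture is of the moment at which its call begins. camera_info takes no time and is no camera call.
- ctrl.close_job(): hands the job in; it is judged then, once.
Trained networks look in the newest picture that a camera, given by its name, has taken for a name from the list of things; names that differ only in an ending like _2 or _b are one class to them, and where a whole thing is asked for, a point or a joint stands for the part that bears it (a point fixed in the world has none). Each returns a list of dicts, best first, with "score" (0 to 1); they miss things now and then, are a little off and sometimes report something else, mostly with a low value. They report only what shows in the picture. A call takes as long as a camera call. They do not tell look-alikes from the thing itself.
- ctrl.look_for(camera, label): "rect" ([left, top, right, bottom] in pixels, round what is visible of it).
The state is a dict: "t": time; "qpos": joint angles; "qvel": joint speeds; "joint_torque": joint torques, N m; "ee_pos": TCP position; "orientation": TCP orientation; "ft_force": force on the tool from outside, world axes, zero at the start; "moment": the same for the moment, N m; "width": finger opening in mm; "grasp_force": force on a finger pad.
Only numpy, scipy, OpenCV 4.12 (cv2) and the standard library are available. Lean on these libraries where they do the work, as an engineer would, in place of code of your own. Each camera call takes 0.05 s, during which the arm holds its last target. There are 200 camera calls.

### The job

Take the turning handle and turn the carousel clockwise, without flicking it, until it meets its stop, so that the empty hook faces front. Then lift the loose aluminium frame out of its black block, thread its window over the empty hook and slide it in until it presses on the sprung rubber stop collar with about 9 N (the frame must never push on the carousel with more than 15 N). Then let it down to hang from the hook, upright and still, close to the collar, let go, and leave the other things on the table alone.

Things in the scene. Friction and masses are not known exactly. Their poses are not given: they have to be found in the camera images.
- stand: Fixed foot and column of a bench carousel: dark round foot 140 mm across on the table. Origin: on the vertical turning axis, at table height. Its -x axis is the carousel's front: the empty hook points that way when the carousel is at its stop.
- head (a point): Centre of the top of the turning head, a dark disc 80 mm across, 160 mm above the table, with four level hooks 90 degrees apart. Three carry aluminium frames, fixed to the head and shaped like the loose one, 50 mm wide, centred 66 mm from the axis, 77 to 205 mm above the table. The fourth hook is empty.
- carousel (a joint): Turning angle of the head in rad, growing counter-clockwise from above. 0 = against the hard stop, empty hook to the front; it starts between 0.7 and 2.4, so turn it clockwise. Dry drag 0.15 N m: it stays where it is left. Over 3 rad/s counts as flicking.
- handle (a point): Upright round steel turning handle on the head, 12 mm thick, 30 mm from the axis, opposite the empty hook, from 160 to 263 mm above the table. This point is on its centre line 18 mm below its top, 245 mm above the table (40 mm above the tops of the hung frames). Grip it or push it.
- hook (a point): Root of the empty hook: on its rod's centre line at the disc's rim, 40 mm from the axis, 150 mm above the table. The rod is straight, level, 6 mm thick and runs out along this point's -x axis (z is up). A stop collar with a rubber face 28 mm across is clamped on it; the face is 15 to 50 mm out from this point, not measured: find it by feel. It is sprung, 6 N per mm, up to 6 mm.
- hook_tip (a point): Outer end of the empty hook, on the rod's centre line, 75 mm out from its root. Here sits a steel ball 9 mm across, its centre 1.5 mm above this point, so that it stands 3 mm higher than the rod's top.
- tab (a point): Centre of the grip tab on top of the loose aluminium frame (90 to 180 g). Tab: 28 mm wide (y), 10 mm thick (x), from 20 mm below to 18 mm above this point. Below it the frame is an upright plate 10 mm thick, 50 mm wide, 88 mm tall. It starts upright in the black block's slot, its lower edge 6 mm and this point 116 mm above the table.
- window (a point): Centre of the loose frame's rectangular through-window, 43 mm below the tab's centre: 20 mm wide (y), 18 mm high (z), 10 mm through (x). Its top edge, 9 mm above this point, hangs on the rod: when hung, this point is 6 mm below the rod's centre line. The frame is alike front and back.
- block: Fixed black plastic block 80 x 90 x 22 mm with a slot 13.5 x 53.5 mm, 16 mm deep, in which the loose frame stands; lift it straight up. Origin: centre of its underside; the slot's long side is along y.
- washbottle_mid (a point): Bystander: white wash bottle, 60 mm across, 190 mm tall with its bent spout. Point on its axis 75 mm up. Leave it alone.
- dish: Bystander: shallow glass dish 84 mm across, 14 mm tall. Origin: centre of its underside. Leave it alone.
- slidebox: Bystander: cardboard slide box 85 x 55 x 32 mm. Origin: centre of its underside. Leave it alone.
There are look-alikes about, which are no part of the job. Of the things that look like the part that bears tab, the largest one is meant.

How it is judged (in metres and radians):
On the way, in this order (a step that is already met when the one before it is completed fails the run):
1. the carousel is turned to its stop, empty hook to the front (joint under 0.05 rad), while the frame still stands in its block (value of joint carousel below 0.05 rad and distance of window from where it was at the start of the episode below 0.02 m), for 0.2 s.
2. the frame, threaded on the empty hook, is pressed on the collar's rubber face with more than 5 N, the carousel still within 0.12 rad of its stop (contact force between frame and collar_pad above 5 N and value of joint carousel below 0.12 rad and x of window in the frame of hook between -0.062 and -0.01 m and y of window in the frame of hook between -0.009 and 0.009 m and z of window in the frame of hook between -0.009 and 0.009 m), for 0.15 s.
At the end, for the whole second after the job is handed in: Carousel within 0.12 rad of its stop; frame hanging by its window's top edge on the empty hook: window centre 2.5 to 9.5 mm below the rod's centre line, within 10 mm of it sideways, within 8 mm of touching the collar, tilted under 0.3 rad, under 20 mm/s, released (value of joint carousel below 0.12 rad and x of window in the frame of hook between -0.065 and -0.012 m and x of window in the frame of collar_pad above -0.027 m and y of window in the frame of hook between -0.01 and 0.01 m and z of window in the frame of hook between -0.0095 and -0.0025 m and angle between window's own z axis and vertical below 0.3 rad and linear speed of frame below 0.02 m/s and contact force between frame and the fingers below 0.05 N).
It fails at once if the frame pushes on the carousel with more than 15 N (contact force between frame and stand above 15 N).
It fails at once if the carousel is flicked (faster than 3 rad/s) (velocity of joint carousel above 3 rad/s or velocity of joint carousel below -3 rad/s).
It fails at once if the wash bottle, the dish or the slide box is moved more than 20 mm (distance of any of washbottle_mid, dish, slidebox from where it was at the start of the episode above 0.02 m).
It also fails if it takes over 72 s, if anything falls off the work surface, if the arm or the gripper's body presses on something with over 40 N, if the wrist force passes 120 N, or if a joint passes its speed limit or range.

## Working session

There is one attempt and no reset: what is moved stays moved. The work goes in short steps, Python scripts to look and compute and a shell command to move; the robot and the scene stay as the last step left them, time stands still between calls to the robot, and variables do not carry over. Pictures are saved under pics/ and viewed, at most 10 in all, crops included, and the job is handed in when it is done.

```bash
mkdir -p pics; python3 - <<'E'
from workcell import ctrl
import cv2,numpy as np
np.set_printoptions(precision=2,suppress=True)
o=ctrl.get_obs(); print(o, ctrl.hold_point_z)
for c in("scene","top"):
    im=ctrl.get_image(c); cv2.imwrite(f"pics/{c}0.png",im[:,:,::-1])
    i=ctrl.camera_info(c); print(c,i)
    for l in("stand","head","handle","hook","hook_tip","tab","block","washbottle_mid","dish","slidebox"):
        print(l,[(np.round(r["rect"]).tolist(),round(r["score"],2)) for r in ctrl.look_for(c,l)[:4]])
E
```

```text
{'t': 0.0, 'qpos': array([-1.21,  0.42,  1.63,  0.  ,  1.09, -0.02]), 'qvel': array([ 0.,  0.,  0.,  0., -0.,  0.]), 'joint_torque': array([ -0.  , -54.46, -27.37,   0.06,   0.02,  -0.  ]), 'ee_pos': array([ 228.64, -581.1 ,  221.91]), 'orientation': array([-3.09, -0.59,  0.  ]), 'ft_force': array([-0.57,  0.13,  0.41]), 'moment': array([-0.03,  0.05, -0.05]), 'grasp_force': 0.0, 'width': 88.10169426514257} 18.700000000000003
scene {'camera_matrix': array([[429.34,   0.  , 256.3 ],
       [  0.  , 429.34, 189.59],
       [  0.  ,   0.  ,   1.  ]]), 'world_from_camera': array([[   0.36,   -0.77,    0.52, 1077.86],
       [   0.93,    0.3 ,   -0.19, -210.48],
       [  -0.01,    0.55,    0.83, 1017.17],
       [   0.  ,    0.  ,    0.  ,    1.  ]])}
stand [([154.0, 176.0, 238.0, 270.0], 0.8)]
head [([157.0, 176.0, 254.0, 265.0], 0.96)]
handle [([155.0, 177.0, 253.0, 264.0], 0.64)]
hook [([155.0, 175.0, 255.0, 264.0], 0.93), ([327.0, 143.0, 349.0, 177.0], 0.73)]
hook_tip [([154.0, 175.0, 255.0, 262.0], 0.96)]
tab [([367.0, 145.0, 380.0, 164.0], 0.74), ([311.0, 134.0, 322.0, 157.0], 0.74
[... 545 characters left out ...]
9],
       [   0.  ,    0.  ,    0.  ,    1.  ]])}
stand [([272.0, 143.0, 348.0, 224.0], 0.87)]
head [([279.0, 144.0, 345.0, 210.0], 0.83)]
handle [([278.0, 155.0, 333.0, 211.0], 0.55)]
hook [([281.0, 151.0, 339.0, 212.0], 0.87), ([350.0, 187.0, 374.0, 214.0], 0.67)]
hook_tip [([271.0, 148.0, 338.0, 212.0], 0.66), ([171.0, 206.0, 199.0, 231.0], 0.26)]
tab [([141.0, 214.0, 149.0, 222.0], 0.63), ([170.0, 215.0, 192.0, 216.0], 0.59), ([182.0, 243.0, 190.0, 255.0], 0.51), ([269.0, 148.0, 336.0, 218.0], 0.24)]
block [([171.0, 204.0, 196.0, 229.0], 0.8)]
washbottle_mid [([181.0, 150.0, 203.0, 179.0], 0.79)]
dish [([237.0, 217.0, 265.0, 240.0], 0.68)]
slidebox [([350.0, 185.0, 375.0, 213.0], 0.75)]
```

```bash
python3 - <<'E'
import cv2
s=cv2.imread("pics/scene0.png");t=cv2.imread("pics/top0.png")
cv2.imwrite("pics/s1.png",cv2.resize(s[110:300,100:390],None,fx=2.75,fy=2.75,interpolation=cv2.INTER_CUBIC))
cv2.imwrite("pics/t1.png",cv2.resize(t[130:270,120:390],None,fx=2.96,fy=2.96,interpolation=cv2.INTER_CUBIC))
E
```

```text
(no output)
```

View pics/s1.png

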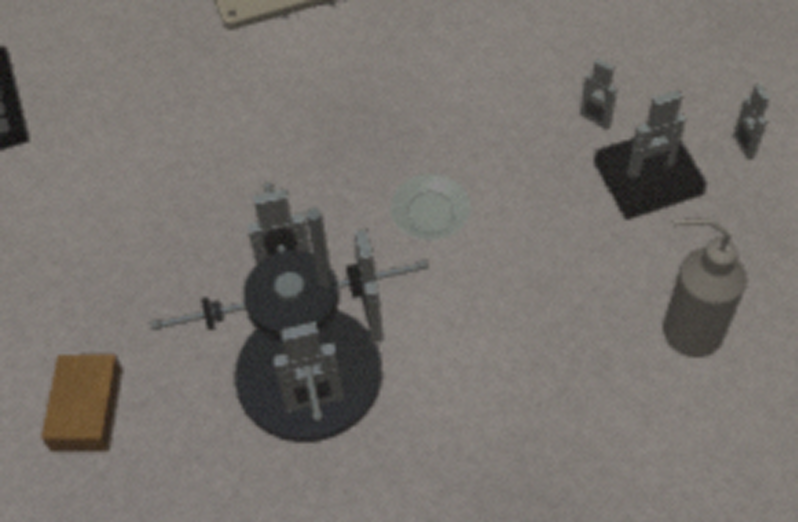

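View pics/t1.png

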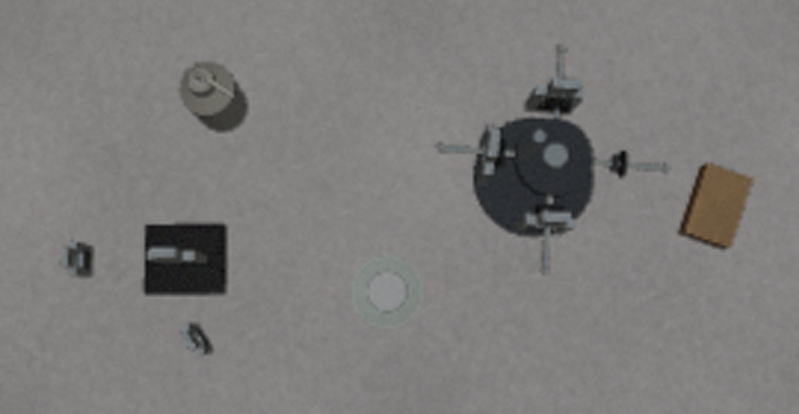

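The scene crop shows the carousel with its empty hook pointing left (tip at 155,325; collar at 210,312), its handle top at about (315,215), and the big frame in the black block at (665,98). The top crop shows the hook tip at (666,168), the hub at (556,154), the handle top at (540,135) and the tab top at (163,253). The two other frames beside the block are small look-alikes.

```bash
cat > h.py <<'E'
from workcell import ctrl
import cv2,numpy as np
np.set_printoptions(precision=1,suppress=True)
CI={c:ctrl.camera_info(c) for c in("scene","top")}
def ray(c,p):
    K=CI[c]["camera_matrix"];T=CI[c]["world_from_camera"]
    d=np.linalg.inv(K)@[p[0],p[1],1];return T[:3,3],T[:3,:3]@[d[0],-d[1],-d[2]]
def atz(c,p,z):
    o,d=ray(c,p);return o+d*(z-o[2])/d[2]
def tri(a,b):
    A=[];B=[]
    for c,p in(("scene",a),("top",b)):
        o,d=ray(c,p);d/=np.linalg.norm(d);P=np.eye(3)-np.outer(d,d);A.append(P);B.append(P@o)
    return np.linalg.lstsq(np.vstack(A),np.hstack(B),rcond=None)[0]
def proj(c,w):
    K=CI[c]["camera_matrix"];T=np.linalg.inv(CI[c]["world_from_camera"])
    q=T[:3,:3]@w+T[:3,3];u=K@[q[0],-q[1],-q[2]];return u[:2]/u[2]
E
python3 - <<'E'
from h import *
S=lambda x,y:(100+x/2.75-.5+.18,110+y/2.75-.3);T=lambda x,y:(120+x/2.96-.3,130+y/2.96-.3)
for n,a,b,z in(("handletop",(314,214),(540,135),263),("hub",(288,284),(556,154),160),("ball",(155,325),(666,168),151),("tabtop",(665,98),(163,253),134)):
    print(n,tri(S(*a),T(*b)),atz("scene",S(*a),z),atz("top",T(*b),z))
s=cv2.imread("pics/scene0.png");t=cv2.imread("pics/top0.png")
def c(i,x,y,w,h,k):return cv2.convertScaleAbs(cv2.resize(i[y:y+h,x:x+w],None,fx=k,fy=k,interpolation=cv2.INTER_CUBIC),alpha=1.5)
a=c(s,150,170,110,104,3.6);b=c(t,265,138,110,104,3.6)
d=c(s,305,130,70,70,5.6)[:225];e=c(t,135,195,70,70,5.6)[:225]
print(a.shape,d.shape)
cv2.imwrite("pics/m.png",np.vstack([np.hstack([a,b]),np.hstack([cv2.resize(d,(396,225)),cv2.resize(e,(396,225))])]))
E
```

```text
handletop [ 565.9 -123.1  261.9] [ 566.7 -123.1  263. ] [ 565.6 -123.1  263. ]
hub [ 562.  -153.4  168.2] [ 556.8 -153.4  160. ] [ 563.4 -154.1  160. ]
ball [ 547.9 -267.9  149.3] [ 548.8 -268.1  151. ] [ 547.7 -267.1  151. ]
tabtop [473.8 249.3 132.6] [474.6 247.7 134. ] [474.1 249.8 134. ]
(374, 396, 3) (225, 392, 3)
```

View pics/m.png

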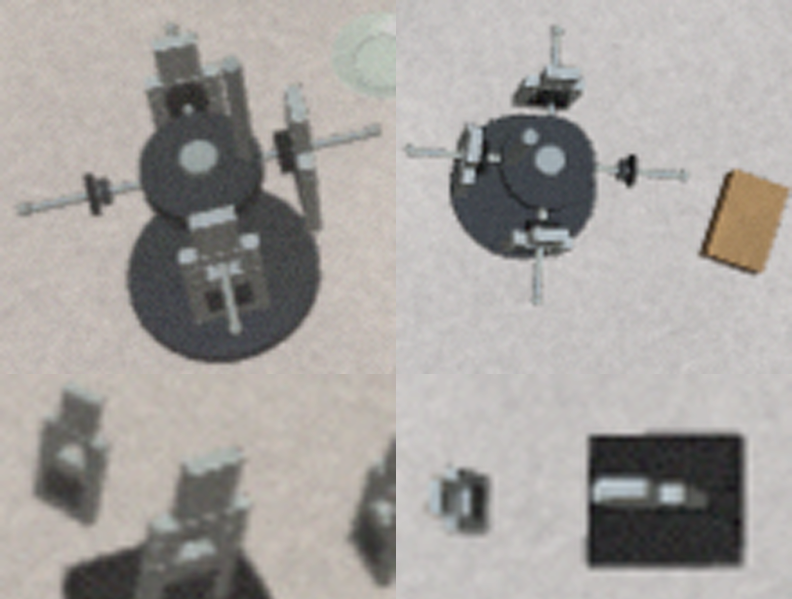

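The handle, ball and axis measurements agree: the axis is at (562,-153.5), the ball is 115 mm out at -97°, and the handle lies opposite it. I'll write a target-to-tool converter and then move.

```bash
cat >> h.py <<'E'
from scipy.spatial.transform import Rotation as Ro
def go(x,y,z,yaw):
    "shift/turn in tool axes to TCP x,y,z, tool down, tool y at world angle yaw (deg)"
    o=ctrl.get_obs();R=Ro.from_rotvec(o["orientation"]);a=np.radians(yaw)
    Y=np.array([np.cos(a),np.sin(a),0]);Z=np.array([0,0,-1.]);G=Ro.from_matrix(np.c_[np.cross(Y,Z),Y,Z])
    t=R.inv().apply(np.array([x,y,z])-o["ee_pos"]);w=(R.inv()*G).as_rotvec()
    print("t",t,"w",np.round(w,3),"from",o["ee_pos"],"rv",np.round(o["orientation"],3),"q",np.round(o["qpos"],2))
def st():
    o=ctrl.get_obs();y=Ro.from_rotvec(o["orientation"]).as_matrix()[:,1]
    print("t",o["t"],o["ee_pos"],"yaw",np.degrees(np.arctan2(y[1],y[0])),"F",o["ft_force"],"M",np.round(o["moment"],2),"w",o["width"],"g",o["grasp_force"])
E
python3 -c "
from h import *
go(565.9,-123.1,310,-7.5)
S=lambda x,y:(150+x/3.6-.36,170+y/3.6-.36);T=lambda x,y:(265+(x-396)/3.6-.36,138+y/3.6-.36)
print(tri(S(90,195),T(634,170)),tri(S(20,209),T(685,175)))
c=proj('top',np.array([562,-153.5,0]));print(c,proj('scene',np.array([562,-153.5,0])))"
```

```text
t [ 481.5 -303.3  -87.3] w [-0.  -0.  -1.1] from [ 228.8 -581.6  222.7] rv [-3.1 -0.6  0. ] q [-1.2  0.4  1.6 -0.   1.1 -0. ]
[ 553.6 -225.5  150.4] [ 548.1 -268.8  151.1]
[300.  189.3] [212.  245.6]
```

```bash
python3 -m creep '[{"translation":[40,-20,-87],"angular":[0,0,-0.1],"jaw":1},{"translation":[90,-57,-87],"angular":[0,0,-0.25],"jaw":1},{"translation":[140,-88,-87],"angular":[0,0,-0.4],"jaw":1},{"translation":[190,-120,-87],"angular":[0,0,-0.55],"jaw":1},{"translation":[240,-151,-87],"angular":[0,0,-0.7],"jaw":1},{"translation":[290,-183,-87],"angular":[0,0,-0.85],"jaw":1},{"translation":[340,-214,-87],"angular":[0,0,-1.0],"jaw":0.6},{"translation":[390,-246,-87],"angular":[0,0,-1.1],"jaw":0.5}]'; python3 -c "
from h import *
go(565.9,-123.1,310,-7.5)"
```

```text
t: 2.1
ee_pos: [502.7, -208.2, 310.0]
orientation: [2.321, 2.116, 0.0]
ft_force: [-0.2, -0.9, -0.3]
width: 71.3
grasp_force: 0.0
t [90.6 55.1  0. ] w [0. 0. 0.] from [ 502.7 -208.2  310. ] rv [2.3 2.1 0. ] q [-0.4  0.2  1.7 -0.   1.2 -0.3]
```

```bash
python3 -m creep '[{"translation":[45,27,0],"angular":[0,0,0],"jaw":0.5},{"translation":[90.6,55,0],"angular":[0,0,0],"jaw":0.5},{"translation":[90.6,55,0],"angular":[0,0,0],"jaw":0.5},{"translation":[90.6,55,30],"angular":[0,0,0],"jaw":0.5},{"translation":[90.6,55,60],"angular":[0,0,0],"jaw":0.5},{"translation":[90.6,55,82],"angular":[0,0,0],"jaw":0.5},{"translation":[90.6,55,82],"angular":[0,0,0],"jaw":0.5},{"translation":[90.6,55,82],"angular":[0,0,0],"jaw":0.5}]'; python3 - <<'E'
from h import *
st()
s=ctrl.get_image("scene")[:,:,::-1];t=ctrl.get_image("top")[:,:,::-1]
c=lambda i,x,y:cv2.convertScaleAbs(cv2.resize(i[y:y+104,x:x+110],None,fx=3.6,fy=3.6,interpolation=cv2.INTER_CUBIC),alpha=1.5)
cv2.imwrite("pics/g.png",np.hstack([c(s,150,150),c(t,265,138)]))
E
```

```text
t: 3.1
ee_pos: [565.3, -125.8, 228.6]
orientation: [2.325, 2.111, 0.001]
ft_force: [1.1, -0.3, 1.5]
width: 43.6
grasp_force: 0.0
t 3.1 [ 565.3 -125.8  228.6] yaw -5.538393689323838 F [ 1.1 -0.3  1.5] M [-0.  -0.1  0. ] w 43.636651129415974 g 0.0
```

View pics/g.png

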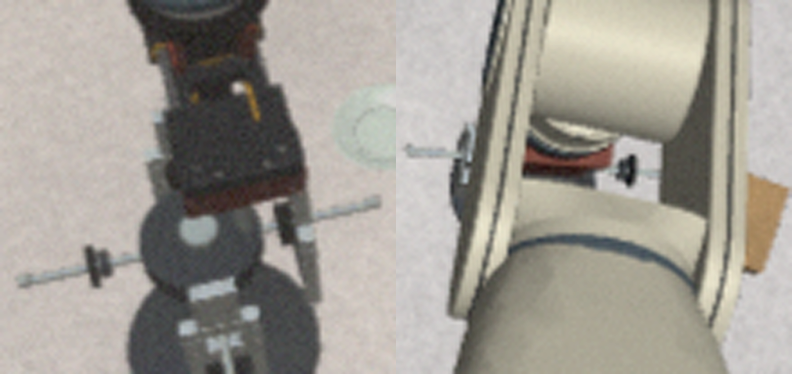

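The gripper straddles the handle (hidden in both views) with nothing disturbed and no contact force. Closing now.

```bash
sed -i 's/precision=1/precision=3/' h.py; python3 -m creep '[{"translation":[2.5,0,2],"angular":[0,0,0.03],"jaw":0.4},{"translation":[2.5,0,2],"angular":[0,0,0.03],"jaw":0.3},{"translation":[2.5,0,2],"angular":[0,0,0.03],"jaw":0.2},{"translation":[2.5,0,2],"angular":[0,0,0.03],"jaw":0.1},{"translation":[2.5,0,2],"angular":[0,0,0.03],"jaw":0},{"translation":[2.5,0,2],"angular":[0,0,0.03],"jaw":0},{"translation":[2.5,0,2],"angular":[0,0,0.03],"jaw":0},{"translation":[2.5,0,2],"angular":[0,0,0.03],"jaw":0}]'; python3 -c "
from h import *
st()"
```

```text
t: 4.2
ee_pos: [566.1, -122.6, 225.8]
orientation: [2.356, 2.076, 0.002]
ft_force: [6.3, 0.0, -2.6]
width: 11.7
grasp_force: 30.0
t 4.2 [ 566.141 -122.556  225.819] yaw -7.21626130295773 F [ 6.259  0.03  -2.615] M [ 0.05 -0.8   0.11] w 11.670738424376616 g 30.000227093696594
```

```bash
python3 -m creep '[{"translation":[-0.1,2.7,0],"angular":[0,0,0.09],"jaw":0},{"translation":[-0.5,5.4,0],"angular":[0,0,0.18],"jaw":0},{"translation":[-1.1,8.0,0],"angular":[0,0,0.27],"jaw":0},{"translation":[-1.9,10.6,0],"angular":[0,0,0.36],"jaw":0},{"translation":[-3.0,13.0,0],"angular":[0,0,0.45],"jaw":0},{"translation":[-4.3,15.4,0],"angular":[0,0,0.54],"jaw":0},{"translation":[-5.8,17.7,0],"angular":[0,0,0.63],"jaw":0},{"translation":[-7.0,19.3,0],"angular":[0,0,0.7],"jaw":0}]'; python3 -c "
from h import *
st()"
```

```text
t: 5.2
ee_pos: [584.4, -130.9, 225.8]
orientation: [-2.927, -1.14, -0.003]
ft_force: [5.3, 4.5, -1.9]
width: 11.3
grasp_force: 30.0
t 5.2 [ 584.365 -130.909  225.835] yaw -47.44453697884269 F [ 5.287  4.511 -1.929] M [ 0.72 -0.83  0.19] w 11.334918671807534 g 29.99894767999649
```

```bash
python3 -m creep '[{"translation":[0,1.5,0],"angular":[0,0,0.05],"jaw":0},{"translation":[-0.15,3.0,0],"angular":[0,0,0.1],"jaw":0},{"translation":[-0.3,4.5,0],"angular":[0,0,0.15],"jaw":0},{"translation":[-0.6,6.0,0],"angular":[0,0,0.2],"jaw":0},{"translation":[-0.9,7.4,0],"angular":[0,0,0.25],"jaw":0},{"translation":[-1.3,8.9,0],"angular":[0,0,0.3],"jaw":0},{"translation":[-1.8,10.3,0],"angular":[0,0,0.35],"jaw":0},{"translation":[-1.8,10.3,0],"angular":[0,0,0.35],"jaw":0}]'; python3 -c "
from h import *
st()"
```

```text
t: 6.2
ee_pos: [590.8, -139.9, 225.9]
orientation: [-3.08, -0.615, -0.005]
ft_force: [7.4, 4.8, -2.5]
width: 11.3
grasp_force: 30.0
t 6.2 [ 590.773 -139.901  225.857] yaw -67.40081044745867 F [ 7.391  4.755 -2.508] M [ 0.64 -1.25  0.1 ] w 11.301954183923995 g 29.999657571315765
```

```bash
python3 -m creep '[{"translation":[0,1.5,0],"angular":[0,0,0.05],"jaw":0},{"translation":[-0.15,3.0,0],"angular":[0,0,0.1],"jaw":0},{"translation":[-0.3,4.5,0],"angular":[0,0,0.15],"jaw":0},{"translation":[-0.6,6.0,0],"angular":[0,0,0.2],"jaw":0},{"translation":[-0.9,7.4,0],"angular":[0,0,0.25],"jaw":0},{"translation":[-1.3,8.9,0],"angular":[0,0,0.3],"jaw":0},{"translation":[-1.8,10.3,0],"angular":[0,0,0.35],"jaw":0},{"translation":[-1.8,10.3,0],"angular":[0,0,0.35],"jaw":0}]'; python3 -c "
from h import *
st()"
```

```text
t: 7.2
ee_pos: [593.6, -150.4, 225.9]
orientation: [-3.14, -0.07, -0.006]
ft_force: [11.3, 3.8, -5.1]
width: 11.1
grasp_force: 30.0
t 7.2 [ 593.555 -150.417  225.885] yaw -87.46114621385271 F [11.28   3.849 -5.135] M [ 0.46 -1.53  0.07] w 11.1264004525258 g 29.99922662973404
```

```bash
python3 -m creep '[{"translation":[0,1.5,0],"angular":[0,0,0.05],"jaw":0},{"translation":[0,3.0,0],"angular":[0,0,0.1],"jaw":0},{"translation":[-0.1,4.5,0],"angular":[0,0,0.15],"jaw":0},{"translation":[-0.4,6.0,0],"angular":[0,0,0.2],"jaw":0},{"translation":[-0.7,7.4,0],"angular":[0,0,0.25],"jaw":0},{"translation":[-1.0,8.9,0],"angular":[0,0,0.3],"jaw":0},{"translation":[-1.4,10.3,0],"angular":[0,0,0.35],"jaw":0},{"translation":[-1.4,10.3,0],"angular":[0,0,0.35],"jaw":0}]'; python3 -c "
from h import *
st()"
```

```text
t: 8.2
ee_pos: [592.0, -152.1, 225.8]
orientation: [-3.091, 0.476, 0.001]
ft_force: [9.1, 40.7, 2.7]
width: 11.4
grasp_force: 30.0
t 8.2 [ 591.973 -152.119  225.782] yaw -107.49854098451046 F [ 9.119 40.689  2.694] M [ 6.03 -1.34  0.08] w 11.41754936236768 g 30.013926923274994
```

```bash
python3 -m creep '[{"translation":[-0.6,-2,0],"angular":[0,0,0],"jaw":0},{"translation":[-1.2,-4,0],"angular":[0,0,0],"jaw":0},{"translation":[-1.8,-6,0],"angular":[0,0,0],"jaw":0},{"translation":[-1.8,-6,0],"angular":[0,0,0],"jaw":0},{"translation":[-1.8,-6,0],"angular":[0,0,0],"jaw":0},{"translation":[-1.8,-6,0],"angular":[0,0,0],"jaw":0},{"translation":[-1.8,-6,0],"angular":[0,0,0],"jaw":0},{"translation":[-1.8,-6,0],"angular":[0,0,0],"jaw":0}]'; python3 -c "
from h import *
st()"
```

```text
t: 9.2
ee_pos: [592.0, -152.0, 225.8]
orientation: [-3.1, 0.476, -0.003]
ft_force: [7.5, 12.3, -1.5]
width: 11.7
grasp_force: 30.0
t 9.2 [ 592.035 -152.047  225.791] yaw -107.46911217797829 F [ 7.547 12.336 -1.485] M [ 2.03 -1.14  0.06] w 11.702283963854175 g 29.985300600528717
```

```bash
python3 -m creep '[{"translation":[-0.5,-1.5,0],"angular":[0,0,0],"jaw":0},{"translation":[-0.5,-1.5,0],"angular":[0,0,0],"jaw":0.2},{"translation":[-0.5,-1.5,0],"angular":[0,0,0],"jaw":0.4},{"translation":[-0.5,-1.5,0],"angular":[0,0,0],"jaw":0.5},{"translation":[-0.5,-1.5,-30],"angular":[0,0,0],"jaw":0.6},{"translation":[-0.5,-1.5,-70],"angular":[0,0,0],"jaw":0.6},{"translation":[-0.5,-1.5,-100],"angular":[0,0,0],"jaw":0.7},{"translation":[-0.5,-1.5,-100],"angular":[0,0,0],"jaw":0.7}]'; python3 -c "
from h import *
st();go(473.8,249.3,300,-90)"
```

```text
t: 10.2
ee_pos: [591.7, -154.0, 328.2]
orientation: [3.104, -0.478, 0.007]
ft_force: [0.8, -0.8, -0.3]
width: 61.0
grasp_force: 0.0
t 10.2 [ 591.72  -154.007  328.248] yaw -107.50766964380817 F [ 0.774 -0.826 -0.348] M [0.1  0.02 0.02] w 61.01011569208283 g 0.0
t [-233.919 -349.149   27.127] w [ 0.001 -0.005 -0.306] from [ 591.72  -154.007  328.248] rv [ 3.104 -0.478  0.007] q [-0.27  0.3   1.56 -0.    1.28  1.6 ]
```

```bash
python3 -m creep '[{"translation":[-29,-44,3],"angular":[0,0,-0.04],"jaw":0.7},{"translation":[-58,-87,7],"angular":[0,0,-0.08],"jaw":0.7},{"translation":[-88,-131,10],"angular":[0,0,-0.12],"jaw":0.7},{"translation":[-117,-175,14],"angular":[0,0,-0.16],"jaw":0.7},{"translation":[-146,-218,18],"angular":[0,0,-0.2],"jaw":0.7},{"translation":[-175,-262,22],"angular":[0,0,-0.25],"jaw":0.7},{"translation":[-205,-306,25],"angular":[0,0,-0.3],"jaw":0.7},{"translation":[-234,-349,27],"angular":[0,0,-0.306],"jaw":0.7}]'; python3 - <<'E'
from h import *
st();go(473.8,249.3,200,-90)
s=ctrl.get_image("scene")[:,:,::-1];t=ctrl.get_image("top")[:,:,::-1]
c=lambda i,x,y,h=104:cv2.convertScaleAbs(cv2.resize(i[y:y+h,x:x+110],None,fx=3.6,fy=3.6,interpolation=cv2.INTER_CUBIC),alpha=1.5)
cv2.imwrite("pics/k.png",np.vstack([np.hstack([c(s,150,150),c(t,260,145)]),np.hstack([c(s,290,120,60),c(t,120,190,60)])]))
E
```

```text
t: 11.2
ee_pos: [470.8, 250.8, 297.0]
orientation: [3.14, 0.002, -0.003]
ft_force: [0.6, -0.4, 0.6]
width: 61.5
grasp_force: 0.0
t 11.2 [470.843 250.782 296.983] yaw -89.92122670139634 F [ 0.643 -0.361  0.552] M [ 0.02 -0.01  0.03] w 61.45748385818491 g 0.0
t [ 3.16   1.368 96.978] w [0.001 0.002 0.001] from [470.843 250.782 296.983] rv [ 3.14   0.002 -0.003] q [ 0.47  0.21  1.76 -0.    1.18  2.04]
```

View pics/k.png

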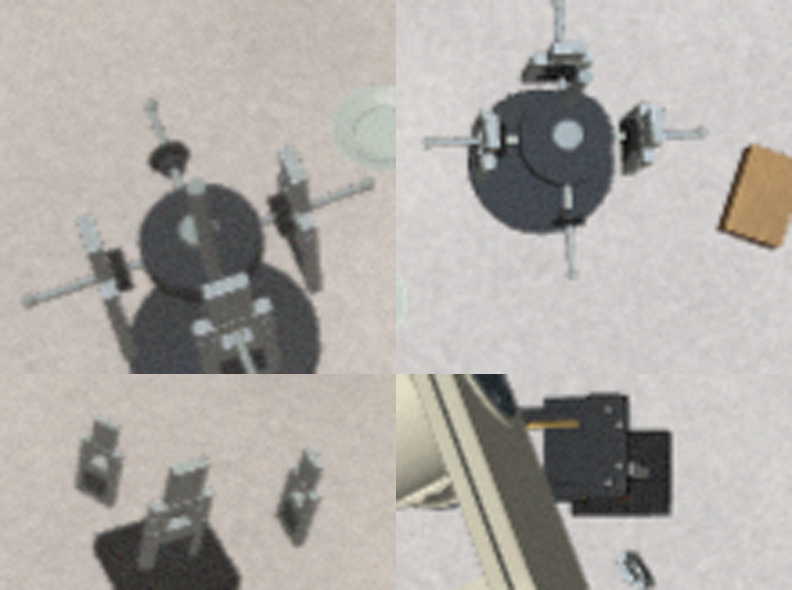

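```bash
python3 - <<'E'
from h import *
S=lambda x,y:(150+x/3.6-.36,150+y/3.6-.36);T=lambda x,y:(260+(x-396)/3.6-.36,145+y/3.6-.36)
b=tri(S(151,105),T(572,272));print("ball",b,atz("scene",S(151,105),151.5),atz("top",T(572,272),151.5))
l=tri(S(368,184),T(428,142));r=tri(S(28,300),T(702,132));print("L",l,"R",r,(l+r)/2)
d=l-r;print("perp dir of L-R",np.degrees(np.arctan2(d[1],d[0]))+90)
for ax in((l+r)/2,np.array([562.5,-153.5,0])):
    v=(b-ax)[:2];print("hook",np.linalg.norm(v),np.degrees(np.arctan2(v[1],v[0]))%360)
print("collar",tri(S(167,153),T(568,222)))
S2=lambda x,y:(290+x/3.6-.36,120+(y-374)/3.6-.36)
print("tab ends",atz("scene",S2(170,469),134),atz("scene",S2(207,463),134),"mid",atz("scene",S2(189,465),134))
# refine ball by bright blob centroid
E
```

```text
ball [ 448.389 -153.463  154.338] [ 446.19  -153.587  151.5  ] [ 448.596 -153.609  151.5  ]
L [560.37  -37.402 151.227] R [ 563.27  -267.986  151.495] [ 561.82  -152.694  151.361]
perp dir of L-R 180.72055120438853
hook 113.43308213400105 180.38850024584858
hook 114.11061396140349 179.98148029376904
collar [ 489.71  -153.247  152.944]
tab ends [472.223 235.268 134.   ] [477.102 263.076 134.   ] mid [473.946 249.933 134.   ]
```

```bash
python3 -m creep '[{"translation":[3.2,1.3,40],"angular":[0,0,0],"jaw":0.65},{"translation":[3.2,1.3,80],"angular":[0,0,0],"jaw":0.65},{"translation":[3.2,1.3,120],"angular":[0,0,0],"jaw":0.65},{"translation":[3.2,1.3,150],"angular":[0,0,0],"jaw":0.65},{"translation":[3.2,1.3,175],"angular":[0,0,0],"jaw":0.65},{"translation":[3.2,1.3,190],"angular":[0,0,0],"jaw":0.65},{"translation":[3.2,1.3,195],"angular":[0,0,0],"jaw":0.65},{"translation":[3.2,1.3,195],"angular":[0,0,0],"jaw":0.65}]'; python3 -c "
from h import *
st()"
```

```text
t: 12.3
ee_pos: [475.7, 248.3, 103.8]
orientation: [-3.142, -0.001, -0.0]
ft_force: [-0.6, 0.3, 0.1]
width: 57.2
grasp_force: 0.0
t 12.3 [475.74  248.317 103.801] yaw -89.96462575495718 F [-0.579  0.253  0.089] M [ 0.05 -0.05  0.01] w 57.199014033615924 g 0.0
```

```bash
python3 -m creep '[{"translation":[0,0,0],"angular":[0,0,0],"jaw":0.5},{"translation":[0,0,0],"angular":[0,0,0],"jaw":0.4},{"translation":[0,0,0],"angular":[0,0,0],"jaw":0.3},{"translation":[0,0,0],"angular":[0,0,0],"jaw":0.2},{"translation":[0,0,0],"angular":[0,0,0],"jaw":0.1},{"translation":[0,0,0],"angular":[0,0,0],"jaw":0},{"translation":[0,0,0],"angular":[0,0,0],"jaw":0},{"translation":[0,0,0],"angular":[0,0,0],"jaw":0}]'; python3 -c "
from h import *
st()"
```

```text
t: 13.3
ee_pos: [475.8, 248.6, 103.9]
orientation: [-3.141, -0.001, -0.001]
ft_force: [-1.0, 1.0, 5.1]
width: 28.1
grasp_force: 29.9
t 13.3 [475.808 248.65  103.903] yaw -89.95223931141128 F [-0.961  1.035  5.105] M [0.15 0.04 0.01] w 28.071725984846026 g 29.94313806295395
```

```bash
python3 -m creep '[{"translation":[0,0,-8],"angular":[0,0,0],"jaw":0},{"translation":[0,0,-16],"angular":[0,0,0],"jaw":0},{"translation":[0,0,-28],"angular":[0,0,0],"jaw":0},{"translation":[0,0,-60],"angular":[0,0,0],"jaw":0},{"translation":[0,0,-100],"angular":[0,0,0],"jaw":0},{"translation":[0,0,-140],"angular":[0,0,0],"jaw":0},{"translation":[0,0,-180],"angular":[0,0,0],"jaw":0},{"translation":[0,0,-197],"angular":[0,0,0],"jaw":0}]'; python3 -c "
from h import *
st();go(405,-153.4,300,-90)"
```

```text
t: 14.3
ee_pos: [476.3, 248.7, 303.5]
orientation: [-3.14, -0.001, -0.006]
ft_force: [-0.5, 0.4, -1.9]
width: 28.0
grasp_force: 29.9
t 14.3 [476.273 248.748 303.524] yaw -89.95631392333655 F [-0.459  0.364 -1.93 ] M [0.   0.   0.01] w 27.95611206440205 g 29.930608570575714
t [-71.59  402.099   2.588] w [-0.002 -0.004  0.001] from [476.273 248.748 303.524] rv [-3.14  -0.001 -0.006] q [ 0.46  0.2   1.74 -0.    1.19  2.03]
```

```bash
python3 -m creep '[{"translation":[-15,35,0],"angular":[0,0,0],"jaw":0},{"translation":[-30,85,0],"angular":[0,0,0],"jaw":0},{"translation":[-45,140,0],"angular":[0,0,0],"jaw":0},{"translation":[-60,195,0],"angular":[0,0,0],"jaw":0},{"translation":[-71,250,0],"angular":[0,0,0],"jaw":0},{"translation":[-71,305,0],"angular":[0,0,0],"jaw":0},{"translation":[-71,360,0],"angular":[0,0,0],"jaw":0},{"translation":[-71,402,0],"angular":[0,0,0],"jaw":0}]'; python3 -c "
from h import *
st();go(415,-153.4,182.4,-90)"
```

```text
t: 15.3
ee_pos: [404.0, -155.5, 300.2]
orientation: [-3.141, 0.001, 0.001]
ft_force: [1.0, -0.1, -1.4]
width: 27.9
grasp_force: 29.9
t 15.3 [ 403.964 -155.505  300.171] yaw -90.02383102721028 F [ 0.979 -0.102 -1.393] M [ 0.07 -0.01 -0.04] w 27.944783169923063 g 29.93350088596344
t [ 11.141  -2.086 117.761] w [-0.     0.001 -0.   ] from [ 403.964 -155.505  300.171] rv [-3.141  0.001  0.001] q [-0.39  0.04  1.95 -0.    1.16  1.18]
```

```bash
python3 -m creep '[{"translation":[0,0,0],"angular":[0,0,0],"jaw":0},{"translation":[2,0,35],"angular":[0,0,0],"jaw":0},{"translation":[5,0,70],"angular":[0,0,0],"jaw":0},{"translation":[8,0,100],"angular":[0,0,0],"jaw":0},{"translation":[11,0,118],"angular":[0,0,0],"jaw":0},{"translation":[11,0,118],"angular":[0,0,0],"jaw":0},{"translation":[11,0,118],"angular":[0,0,0],"jaw":0},{"translation":[11,0,118],"angular":[0,0,0],"jaw":0}]'; python3 - <<'E'
from h import *
st()
s=ctrl.get_image("scene")[:,:,::-1];t=ctrl.get_image("top")[:,:,::-1]
c=lambda i,x,y,h=104:cv2.convertScaleAbs(cv2.resize(i[y:y+h,x:x+80],None,fx=5,fy=5,interpolation=cv2.INTER_CUBIC),alpha=1.5)
cv2.imwrite("pics/n.png",np.hstack([c(s,160,120),c(t,270,160)]))
# expected frame points
p=ctrl.get_obs()["ee_pos"]
for n,w in(("tab top",p+[-1.8,0,30]),("window",p+[-1.8,0,-30.9]),("plate TL",p+[-1.8,-25,-8]),("plate TR",p+[-1.8,25,-8])):
    q=proj("scene",w);print(n,w,(q-[160,120])*5)
print("ball",(proj("scene",np.array([447.3,-153.5,151.5]))-[160,120])*5)
E
```

```text
t: 16.3
ee_pos: [416.3, -153.5, 183.5]
orientation: [3.141, 0.002, 0.002]
ft_force: [0.5, 0.4, -1.5]
width: 28.1
grasp_force: 30.0
t 16.3 [ 416.3   -153.548  183.54 ] yaw -89.94015967857628 F [ 0.472  0.372 -1.461] M [ 0.01 -0.03  0.04] w 28.057845683433563 g 29.971845746040344
tab top [ 414.405 -153.661  213.409] [121.191 168.899]
window [ 414.405 -153.661  152.509] [139.878 244.656]
plate TL [ 414.405 -178.661  175.409] [ 83.901 231.951]
plate TR [ 414.405 -128.661  175.409] [181.789 202.222]
ball [158.716 295.692]
```

View pics/n.png

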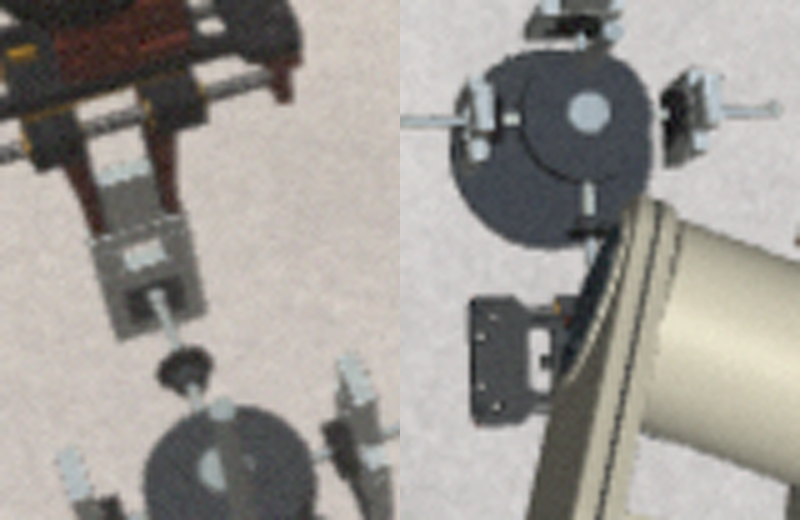

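The frame is held upright just short of the hook, with the ball in front of it at about (153,295) in the scene half. I'll check the lateral alignment with a larger, annotated crop.

```bash
python3 - <<'E'
from h import *
s=ctrl.get_image("scene")[:,:,::-1]
x0,y0,k=170,145,12
im=cv2.convertScaleAbs(cv2.resize(s[y0:y0+50,x0:x0+50],None,fx=k,fy=k,interpolation=cv2.INTER_CUBIC),alpha=1.6)
f=np.array([414.4,-153.6,152.5])
def poly(a,col):
    P=[tuple(np.int32((proj("scene",np.array(w))+.5-[x0,y0])*k)) for w in a]
    cv2.polylines(im,[np.array(P)],True,col,1)
fx=f[0]+5
poly([(fx,f[1]+a,f[2]+b) for a,b in((-10,-9),(10,-9),(10,9),(-10,9))],(0,0,255))
poly([(fx,f[1]+a,f[2]+b) for a,b in((-25,-65),(25,-65),(25,23),(-25,23))],(0,255,0))
poly([(447.3,-153.5+4.5*np.cos(t),151.5+4.5*np.sin(t)) for t in np.arange(0,6.28,.4)],(255,0,0))
poly([(447.3,-153.5,150),(520,-153,150)],(255,255,0))
cv2.imwrite("pics/o.png",im)
E
```

```text
(no output)
```

View pics/o.png

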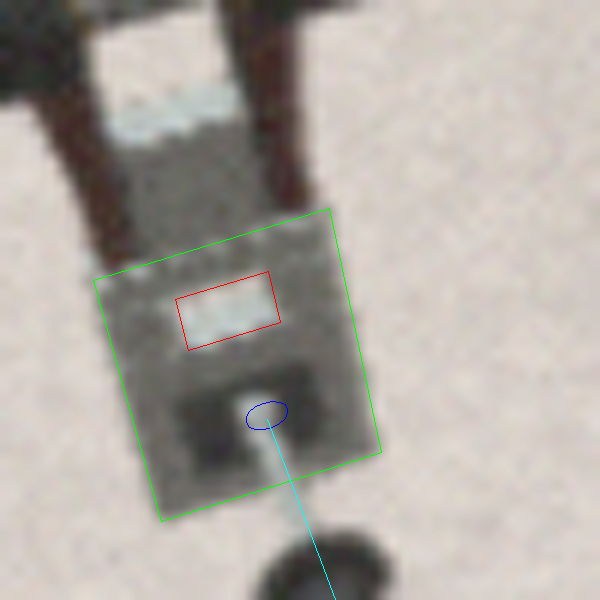

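The overlay of the predicted frame fits exactly. The rod lies about 1.5 mm further to -y, so I'll correct that and thread slowly.

```bash
python3 -m creep '[{"translation":[0,1.5,0],"angular":[0,0,0],"jaw":0},{"translation":[5,1.5,0],"angular":[0,0,0],"jaw":0},{"translation":[11,1.5,0],"angular":[0,0,0],"jaw":0},{"translation":[17,1.5,0],"angular":[0,0,0],"jaw":0},{"translation":[23,1.5,0],"angular":[0,0,0],"jaw":0},{"translation":[29,1.5,0],"angular":[0,0,0],"jaw":0},{"translation":[35,1.5,0],"angular":[0,0,0],"jaw":0},{"translation":[35,1.5,0],"angular":[0,0,0],"jaw":0}]'; python3 -c "
from h import *
st()"
```

```text
t: 17.45
ee_pos: [451.3, -155.1, 182.6]
orientation: [3.142, 0.002, 0.0]
ft_force: [-0.3, -0.2, -1.7]
width: 28.0
grasp_force: 30.0
t 17.45 [ 451.334 -155.068  182.645] yaw -89.94032382757523 F [-0.317 -0.23  -1.682] M [-0.02  0.07 -0.02] w 28.04434410800517 g 29.97183859348297
```

```bash
python3 -m creep '[{"translation":[3,0,0],"angular":[0,0,0],"jaw":0},{"translation":[6,0,0],"angular":[0,0,0],"jaw":0},{"translation":[9,0,0],"angular":[0,0,0],"jaw":0},{"translation":[12,0,0],"angular":[0,0,0],"jaw":0},{"translation":[15,0,0],"angular":[0,0,0],"jaw":0},{"translation":[18,0,0],"angular":[0,0,0],"jaw":0},{"translation":[20,0,0],"angular":[0,0,0],"jaw":0},{"translation":[20,0,0],"angular":[0,0,0],"jaw":0}]'; python3 - <<'E'
from h import *
st()
s=ctrl.get_image("scene")[:,:,::-1]
x0,y0,k=165,145,10
im=cv2.convertScaleAbs(cv2.resize(s[y0:y0+60,x0:x0+60],None,fx=k,fy=k,interpolation=cv2.INTER_CUBIC),alpha=1.6)
cv2.imwrite("pics/p.png",im)
E
```

```text
t: 18.45
ee_pos: [471.0, -155.0, 182.6]
orientation: [-3.142, -0.001, 0.0]
ft_force: [0.2, -0.2, -1.8]
width: 27.9
grasp_force: 30.0
t 18.45 [ 470.99  -155.033  182.649] yaw -89.94868936044074 F [ 0.168 -0.158 -1.775] M [-0.03  0.   -0.05] w 27.87092710849729 g 29.971957504749298
```

View pics/p.png

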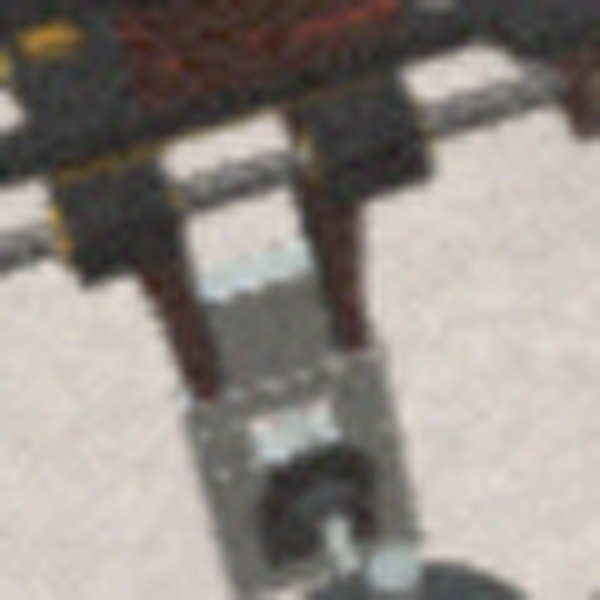

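The frame is threaded: the ball is now hidden behind it, and the collar is just ahead, centred at (320,500). Creeping towards it.

```bash
python3 -m creep '[{"translation":[1.3,0,0],"angular":[0,0,0],"jaw":0},{"translation":[2.6,0,0],"angular":[0,0,0],"jaw":0},{"translation":[4,0,0],"angular":[0,0,0],"jaw":0},{"translation":[5.3,0,0],"angular":[0,0,0],"jaw":0},{"translation":[6.6,0,0],"angular":[0,0,0],"jaw":0},{"translation":[8,0,0],"angular":[0,0,0],"jaw":0},{"translation":[9,0,0],"angular":[0,0,0],"jaw":0},{"translation":[9,0,0],"angular":[0,0,0],"jaw":0}]'; python3 -c "
from h import *
st()"
```

```text
t: 19.5
ee_pos: [479.9, -155.0, 182.7]
orientation: [-3.142, -0.001, -0.0]
ft_force: [-0.7, 0.3, -1.3]
width: 27.7
grasp_force: 30.0
t 19.5 [ 479.932 -155.047  182.667] yaw -89.95614210824745 F [-0.731  0.332 -1.293] M [ 0.07 -0.01 -0.01] w 27.69606372329729 g 29.971778690814972
```

```bash
python3 -m creep '[{"translation":[0.5,0,0],"angular":[0,0,0],"jaw":0},{"translation":[1,0,0],"angular":[0,0,0],"jaw":0},{"translation":[1.5,0,0],"angular":[0,0,0],"jaw":0},{"translation":[2,0,0],"angular":[0,0,0],"jaw":0},{"translation":[2.5,0,0],"angular":[0,0,0],"jaw":0},{"translation":[3,0,0],"angular":[0,0,0],"jaw":0},{"translation":[3,0,0],"angular":[0,0,0],"jaw":0},{"translation":[3,0,0],"angular":[0,0,0],"jaw":0}]'; python3 -c "
from h import *
st()"
```

```text
t: 20.5
ee_pos: [482.8, -155.0, 182.7]
orientation: [-3.142, -0.001, 0.0]
ft_force: [-0.2, -0.3, -1.4]
width: 27.7
grasp_force: 30.0
t 20.5 [ 482.847 -155.014  182.66 ] yaw -89.95183858991362 F [-0.166 -0.311 -1.427] M [ 0.08 -0.01 -0.04] w 27.680167229838684 g 29.971795678138733
```

```bash
python3 -m creep '[{"translation":[0.4,0,0],"angular":[0,0,0],"jaw":0},{"translation":[0.8,0,0],"angular":[0,0,0],"jaw":0},{"translation":[1.2,0,0],"angular":[0,0,0],"jaw":0},{"translation":[1.6,0,0],"angular":[0,0,0],"jaw":0},{"translation":[2,0,0],"angular":[0,0,0],"jaw":0},{"translation":[2,0,0],"angular":[0,0,0],"jaw":0},{"translation":[2,0,0],"angular":[0,0,0],"jaw":0},{"translation":[2,0,0],"angular":[0,0,0],"jaw":0}]'; python3 -c "
from h import *
st()"
```

```text
t: 21.5
ee_pos: [484.7, -155.0, 182.6]
orientation: [-3.142, -0.001, 0.0]
ft_force: [-1.8, 0.7, -1.2]
width: 27.7
grasp_force: 30.0
t 21.5 [ 484.722 -155.017  182.642] yaw -89.95454600090629 F [-1.784  0.71  -1.151] M [-0.    0.32  0.02] w 27.74595646919047 g 29.972712099552155
```

```bash
python3 -m creep '[{"translation":[0.3,0,0],"angular":[0,0,0],"jaw":0},{"translation":[0.6,0,0],"angular":[0,0,0],"jaw":0},{"translation":[1,0,0],"angular":[0,0,0],"jaw":0},{"translation":[1,0,0],"angular":[0,0,0],"jaw":0},{"translation":[1,0,0],"angular":[0,0,0],"jaw":0},{"translation":[1,0,0],"angular":[0,0,0],"jaw":0},{"translation":[1,0,0],"angular":[0,0,0],"jaw":0},{"translation":[1,0,0],"angular":[0,0,0],"jaw":0}]'; python3 -c "
from h import *
st()"
```

```text
t: 22.5
ee_pos: [485.6, -155.0, 182.6]
orientation: [-3.141, -0.001, 0.001]
ft_force: [-5.0, -0.7, 0.7]
width: 27.8
grasp_force: 30.0
t 22.5 [ 485.59  -154.983  182.589] yaw -89.95162218649149 F [-4.954 -0.726  0.706] M [-0.03  1.07  0.09] w 27.772770757307438 g 29.975750148296356
```

```bash
python3 -m creep '[{"translation":[0.3,0,0],"angular":[0,0,0],"jaw":0},{"translation":[0.6,0,0],"angular":[0,0,0],"jaw":0},{"translation":[0.9,0,0],"angular":[0,0,0],"jaw":0},{"translation":[1.1,0,0],"angular":[0,0,0],"jaw":0},{"translation":[1.1,0,0],"angular":[0,0,0],"jaw":0},{"translation":[1.1,0,0],"angular":[0,0,0],"jaw":0},{"translation":[1.1,0,0],"angular":[0,0,0],"jaw":0},{"translation":[1.1,0,0],"angular":[0,0,0],"jaw":0}]'; python3 -c "
from h import *
st()"
```

```text
t: 23.5
ee_pos: [486.1, -155.0, 182.6]
orientation: [-3.141, -0.001, 0.003]
ft_force: [-7.6, -1.3, 2.1]
width: 27.9
grasp_force: 30.0
t 23.5 [ 486.073 -154.962  182.565] yaw -89.94589967226479 F [-7.582 -1.285  2.122] M [-0.09  1.48  0.16] w 27.861198945774216 g 29.978132843971252
```

```bash
python3 -m creep '[{"translation":[0.2,0,0],"angular":[0,0,0],"jaw":0},{"translation":[0.5,0,0],"angular":[0,0,0],"jaw":0},{"translation":[0.5,0,0],"angular":[0,0,0],"jaw":0},{"translation":[0.5,0,0],"angular":[0,0,0],"jaw":0},{"translation":[0.5,0,0],"angular":[0,0,0],"jaw":0},{"translation":[0.5,0,0],"angular":[0,0,0],"jaw":0},{"translation":[0.5,0,0],"angular":[0,0,0],"jaw":0},{"translation":[0.5,0,0],"angular":[0,0,0],"jaw":0}]'; python3 -c "
from h import *
st()"
```

```text
t: 24.5
ee_pos: [486.3, -154.9, 182.6]
orientation: [-3.141, -0.002, 0.004]
ft_force: [-8.6, -1.5, 2.6]
width: 27.9
grasp_force: 30.0
t 24.5 [ 486.332 -154.934  182.563] yaw -89.94136019481796 F [-8.591 -1.483  2.649] M [-0.12  1.68  0.07] w 27.877558380775135 g 29.982596039772034
```

```bash
python3 -m creep '[{"translation":[-1,0,0],"angular":[0,0,0],"jaw":0},{"translation":[-2.5,0,0],"angular":[0,0,0],"jaw":0},{"translation":[-5,0,0],"angular":[0,0,0],"jaw":0},{"translation":[-5,0,1.5],"angular":[0,0,0],"jaw":0},{"translation":[-5,0,3],"angular":[0,0,0],"jaw":0},{"translation":[-5,0,4.5],"angular":[0,0,0],"jaw":0},{"translation":[-5,0,5.5],"angular":[0,0,0],"jaw":0},{"translation":[-5,0,5.5],"angular":[0,0,0],"jaw":0}]'; python3 -c "
from h import *
st()"
```

```text
t: 25.5
ee_pos: [482.5, -155.0, 177.1]
orientation: [-3.142, -0.001, 0.0]
ft_force: [-0.4, -1.4, -1.6]
width: 27.8
grasp_force: 30.0
t 25.5 [ 482.476 -154.993  177.054] yaw -89.95381190986332 F [-0.423 -1.36  -1.605] M [ 0.04  0.03 -0.04] w 27.816756282780045 g 29.975841343402863
```

```bash
python3 -m creep '[{"translation":[0,0,0.5],"angular":[0,0,0],"jaw":0},{"translation":[0,0,1],"angular":[0,0,0],"jaw":0},{"translation":[0,0,1.3],"angular":[0,0,0],"jaw":0},{"translation":[0,0,1.3],"angular":[0,0,0],"jaw":0},{"translation":[0,0,1.3],"angular":[0,0,0],"jaw":0},{"translation":[0,0,1.3],"angular":[0,0,0],"jaw":0},{"translation":[0,0,1.3],"angular":[0,0,0],"jaw":0},{"translation":[0,0,1.3],"angular":[0,0,0],"jaw":0}]'; python3 -c "
from h import *
st()"
```

```text
t: 26.5
ee_pos: [482.5, -155.0, 175.9]
orientation: [-3.142, -0.001, -0.0]
ft_force: [0.4, -0.2, -1.5]
width: 27.6
grasp_force: 30.0
t 26.5 [ 482.503 -155.04   175.885] yaw -89.95556591022965 F [ 0.37  -0.211 -1.468] M [ 0.02  0.04 -0.01] w 27.625081871757914 g 29.975734055042267
```

```bash
python3 -m creep '[{"translation":[0,0,0.3],"angular":[0,0,0],"jaw":0},{"translation":[0,0,0.6],"angular":[0,0,0],"jaw":0},{"translation":[0,0,0.9],"angular":[0,0,0],"jaw":0},{"translation":[0,0,1.2],"angular":[0,0,0],"jaw":0},{"translation":[0,0,1.2],"angular":[0,0,0],"jaw":0},{"translation":[0,0,1.2],"angular":[0,0,0],"jaw":0},{"translation":[0,0,1.2],"angular":[0,0,0],"jaw":0},{"translation":[0,0,1.2],"angular":[0,0,0],"jaw":0}]'; python3 -c "
from h import *
st()"
```

```text
t: 27.5
ee_pos: [482.5, -155.0, 174.7]
orientation: [-3.142, -0.001, -0.0]
ft_force: [-0.5, 0.4, 0.7]
width: 28.0
grasp_force: 30.0
t 27.5 [ 482.517 -155.026  174.74 ] yaw -89.95654320233498 F [-0.472  0.421  0.712] M [0.02 0.1  0.01] w 27.95944507008401 g 29.978670179843903
```

```bash
python3 -m creep '[{"translation":[0,0,0],"angular":[0,0,0],"jaw":0.33},{"translation":[0,0,0],"angular":[0,0,0],"jaw":0.36},{"translation":[0,0,0],"angular":[0,0,0],"jaw":0.4},{"translation":[0,0,0],"angular":[0,0,0],"jaw":0.5},{"translation":[0,0,0],"angular":[0,0,0],"jaw":0.6},{"translation":[0,0,0],"angular":[0,0,0],"jaw":0.65},{"translation":[0,0,0],"angular":[0,0,0],"jaw":0.65},{"translation":[0,0,0],"angular":[0,0,0],"jaw":0.65}]' && python3 -m creep '[{"translation":[0,0,-10],"angular":[0,0,0],"jaw":0.65},{"translation":[0,0,-25],"angular":[0,0,0],"jaw":0.65},{"translation":[0,0,-45],"angular":[0,0,0],"jaw":0.65},{"translation":[0,0,-70],"angular":[0,0,0],"jaw":0.65},{"translation":[-20,0,-90],"angular":[0,0,0],"jaw":0.65},{"translation":[-50,0,-110],"angular":[0,0,0],"jaw":0.65},{"translation":[-80,0,-120],"angular":[0,0,0],"jaw":0.65},{"translation":[-80,0,-120],"angular":[0,0,0],"jaw":0.65}]'; python3 - <<'E'
from h import *
st()
s=ctrl.get_image("scene")[:,:,::-1]
x0,y0,k=150,140,6
im=cv2.convertScaleAbs(cv2.resize(s[y0:y0+100,x0:x0+110],None,fx=k,fy=k,interpolation=cv2.INTER_CUBIC),alpha=1.6)
cv2.imwrite("pics/q.png",im)
E
```

```text
t: 28.5
ee_pos: [482.5, -155.0, 174.7]
orientation: [-3.142, -0.001, 0.0]
ft_force: [-0.0, 0.1, 0.2]
width: 57.2
grasp_force: 0.0
t: 29.5
ee_pos: [401.8, -155.2, 296.5]
orientation: [3.14, -0.0, 0.004]
ft_force: [1.1, -0.4, -0.9]
width: 57.1
grasp_force: 0.0
t 29.5 [ 401.846 -155.246  296.505] yaw -90.00713191371104 F [ 1.09  -0.378 -0.907] M [ 0.04  0.01 -0.01] w 57.13992490629978 g 0.0
```

View pics/q.png

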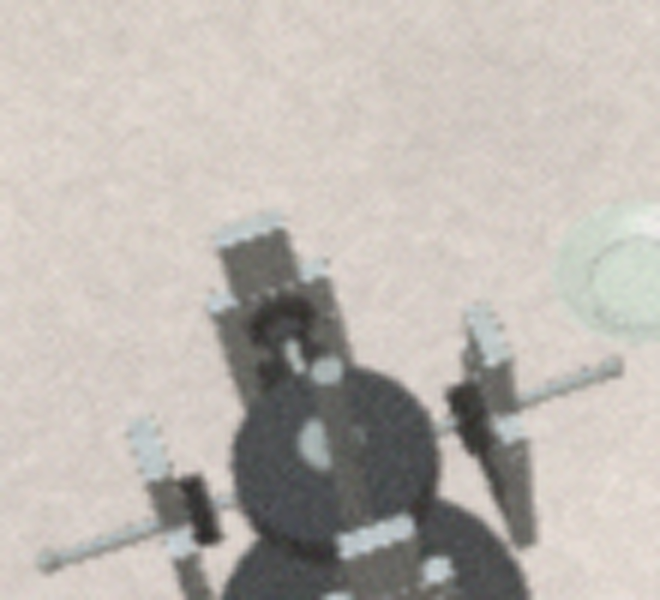

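The frame hangs upright on the hook right at the collar (tab at 250,230; collar at 285,320) and is released. I'll wait for any swing to settle, then hand in.

```bash
for i in 1 2 3; do python3 -m creep '[{"translation":[0,0,0],"angular":[0,0,0],"jaw":0.65},{"translation":[0,0,0],"angular":[0,0,0],"jaw":0.65},{"translation":[0,0,0],"angular":[0,0,0],"jaw":0.65},{"translation":[0,0,0],"angular":[0,0,0],"jaw":0.65},{"translation":[0,0,0],"angular":[0,0,0],"jaw":0.65},{"translation":[0,0,0],"angular":[0,0,0],"jaw":0.65},{"translation":[0,0,0],"angular":[0,0,0],"jaw":0.65},{"translation":[0,0,0],"angular":[0,0,0],"jaw":0.65}]' >/dev/null; done; python3 -c "
from h import *
a=ctrl.get_image('scene').astype(int);
b=cv2.imread('pics/q.png')
print(ctrl.look_for('scene','tab')[:2]);print(ctrl.close_job())"
```

```text
[{'rect': [184.6, 175.8, 208.4, 207.0], 'score': 0.77}, {'rect': [365.0, 147.0, 381.8, 164.4], 'score': 0.74}]
the job is handed in; nothing more can be done
None
```

I turned the carousel to its stop, pressed the frame on the collar at about 8.6 N, and left it hanging upright and released about 2 mm from the collar; the job was handed in at about 33 s, with no verdict returned.

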